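# Set a repaired phone up in the gluing jig

## Task

Set the phone up in the blue jig for its glue to cure: lay the red case flat between the guide posts on the bed, then the black-bordered screen face up on the case, then the steel press weight on the screen, all lying lengthwise in the jig and set down without dropping them. Last, draw the screw vial straight up out of its light white stand, without tipping or dragging the stand, and stand it upright in the jig's well. Leave the white-bordered screen and the tape roll where they are.

Things in the scene. Friction and masses are not known exactly. Their poses are not given: they have to be found in the camera images.
- jig: fixed blue jig plate, 12 mm thick, x -79 to +121, y +-46 mm; origin on the table under the bed's centre. Bed: its top at z = 12 mm, dark pad. Eight 8 mm steel posts rise 30 mm from it (20 straight, then pointed) at (x, y) = (+-50, +-37.5), (+-70.5, +-18) mm: 133 x 67 mm free between them; middle of the long sides open to fingers. Aluminium well block at its +x end
- jig_well (a point): centre of the mouth of the vial well in the jig, 98 mm along the jig's x from the jig's origin, 32 mm above the table; a bore 22 mm wide and 20 mm deep (its floor is the base plate at 12 mm) in an aluminium block 42 x 42 mm
- case: loose red phone case, open side up, with black battery and green circuit board inside: 128 (its x) x 62 (its y) x 9 mm high, 90 g. Origin: centre of the underside. Lies flat on the table; either end may lead in the jig
- black_screen: loose phone screen with BLACK border, face up: 128 (x) x 62 (y) x 6 mm thick, 60 g. Origin: centre of the underside. Lies flat on the table; either end may lead
- weight: loose steel press weight: felt-bottomed plate 124 (x) x 60 (y) x 12 mm with a yellow grip bar on top, 60 (x) x 20 (y) mm, from 12 to 34 mm above the underside; 0.36 to 0.58 kg. Origin: centre of the underside
- vial: screw vial, upright in the white stand: clear tube 16 mm diameter with orange cap 18 mm diameter; 60 mm tall over all, the cap being the top 16 mm; 25 g. Origin: centre of its foot, z up. Its foot is 5 mm above the table in the stand; the upper 35 mm stand out
- stand: light loose white vial stand, 44 x 44 x 30 mm high, 60 g, with a central bore 18 mm wide, 25 mm deep. Origin: centre of the underside. Nothing holds it down
- white_screen: bystander: loose phone screen with WHITE border, for another phone, 128 x 62 x 6 mm, flat on the table. Origin: centre of the underside
- tape: bystander: small beige roll of tape lying flat, 60 mm diameter, 18 mm high. Origin: centre of the underside

How it is judged:
By the outcome, as a careful person would: the job done as asked, in the order asked, and still so for the second after the job is handed in, with the robot touching nothing.
It also fails if it takes over 131 s, if anything falls off the work surface, if the arm or the gripper's body presses on something with over 40 N, if the wrist force passes 120 N, or if a joint passes its speed limit or range.

## Robot

A 6-joint arm with a two-finger parallel gripper is mounted at the origin on the work surface. World frame = base frame: x ahead of the robot, y to its left, z up, the work surface at z = 0. Lengths are in mm, angles in rad, forces in N, time in s.
With the tool pointing down it reaches from about 325 to 900 mm from the base axis. Payload 6.1 kg.
Tool frame: the origin (TCP) lies at the very end of the fingers, on their centre line; the grasp point (between the pads) lies 19 mm behind it; z points along the fingers, y is the line along which they close (so a half turn about z gives the same grasp; the last joint's range is limited). The gripper opens to 85 mm and grips with 20 to 120 N. Pads are 22 mm wide; open, the fingers measure 114 mm over their backs; the gripper's body (76 mm by 85 mm) begins 54 mm behind the grasp point. The pads swing forward as they close: fully open they stand 13 mm farther back than shut.
Start: joints at [1.006, 0.22, 1.526, -0, 1.395, -0.126], TCP at [265.531, 565.782, 231.3] pointing down, gripper open.
Joint ranges: [-2.98, 2.98], [-0.91, 2.08], [0.09, 2.57], [-1.24, 4.39], [0.2, 2.65], [-2.68, 2.68]. Speed limits (rad/s): [2.57, 2.57, 3.01, 3.14, 3.14, 3.14].

## Interface

Orientations are given as a 3x3 rotation matrix whose columns are the frame's x, y, z axes.
In Python, from plant import telemetry, grab_frame, manip gives the robot as it stands.
- The arm moves only by the tool play_rows, never from a script. Its argument "increments" is a list of rows, each a list of 3 entries, a list of its own where there are three numbers: the shift along the tool's x, y, z in units of 25 mm (1.0 is 25 mm), then the turn about the tool's z in units of 5 degrees (1.0 is 5 degrees), then the opening, from 0 (shut) to 1 (fully open). In form: [[[x, y, z], twist, jaw], ...]. A call has 1 to 20 rows; each row shifts and turns the commanded pose from where the row before left it, along the tool's axes as they then stand; what a row does not reach is not made up. A row lasts 1/12 s, in which the tool goes at most 41.7 mm and 7.16 degrees, less where a joint would pass 70% of its speed; a pose out of reach is approached as far as the arm can. A call is refused whole if a number of a shift passes 1 or a number of a turn 1, either way. A call with a gripper value outside its range is refused whole. The fingers move at their own pace and stop on an object; "newtons" is the grip in N (left out, the last holds). Time passes only in rows, so rows that do not move let the fingers close. It gives the time, the measured TCP pose, the force, the opening and the grip force at its end, in the units of the state.
- telemetry.read_state(): the state, without advancing time (a new reading comes with each control period).
- grab_frame(name): name is "side" or "top" or "wrist"; returns a dict with "color" (384x512x3 uint8, red, green, blue), "range_z" (384x512 float32, mm along the optical axis (not along the pixel's ray), 0 where there is no reading), "mtx" (3x3 intrinsics, pixels), "rvec" (rotation vector, rad) and "tvec" (3), from world to camera coordinates, as OpenCV has them. Camera axes: x right, y down, z forward; pixel columns grow to the right and rows downward; lengths in mm; the calibration is good to about 2 mm. A picture is of the moment at which its call begins.
- manip.sign_off(): hands the job in; it is judged then, once.
The state is a dict: "time_s": time; "joints": joint angles; "dq": joint speeds; "joint_torque": joint torques, N m; "tcp_pos": TCP position; "tcp_rot": TCP orientation; "wrist_force": force on the tool from outside, world axes, zero at the start; "wrist_torque": the same for the moment, N m; "gripper_width": finger opening in mm; "grip_force": force on a finger pad.
Only numpy, scipy, OpenCV 4.12 (cv2) and the standard library are available. Lean on these libraries where they do the work, as an engineer would, in place of code of your own. Each camera call takes 0.05 s, during which the arm holds its last target. There are 200 camera calls.

## Working session

There is one attempt and no reset: what is moved stays moved. The work goes in short steps, Python scripts to look and compute and a tool call to move; the robot and the scene stay as the last step left them, time stands still between calls to the robot, and variables do not carry over. Pictures are saved under pics/ and viewed, at most 14 in all, crops included, and the job is handed in when it is done.

Besides the shell and the picture viewer there is one more tool, called by a JSON object that holds its "fn" and its "kwargs", one argument or row to a line. play_rows: Moves the arm, as the interface text tells. Its arguments: {"type":"object","properties":{"increments":{"type":"array","items":{"type":"array"}},"newtons":{"type":"number"}},"required":["increments"]}

```bash
mkdir -p pics
cat > h.py <<'E'
import numpy as np, cv2
from plant import telemetry, grab_frame, manip
def cloud(f):
    R=cv2.Rodrigues(np.array(f["rvec"],float))[0]; t=np.array(f["tvec"],float).ravel(); K=np.array(f["mtx"],float)
    z=f["range_z"].astype(float); v,u=np.mgrid[:z.shape[0],:z.shape[1]]
    c=np.stack([(u-K[0,2])/K[0,0]*z,(v-K[1,2])/K[1,1]*z,z],-1)
    w=(c-t)@R; w[z<=0]=np.nan
    return w
def save(f,n,crop=None,s=1):
    im=cv2.cvtColor(f["color"],cv2.COLOR_RGB2BGR)
    if crop: im=im[crop[1]:crop[3],crop[0]:crop[2]]
    cv2.imwrite("pics/"+n,cv2.resize(im,None,fx=s,fy=s,interpolation=cv2.INTER_CUBIC))
E
python3 - <<'E'
from h import *
f=grab_frame("top"); np.savez("top.npz",**f); save(f,"top.png",s=1.5)
w=cloud(f); print(w[::64,::64].round(0).tolist()[2:4]); s=telemetry.read_state(); print(s)
E
```

```text
[[[777.0, 887.0, 3.0], [781.0, 673.0, 2.0], [787.0, 458.0, -4.0], [791.0, 240.0, -1.0], [796.0, 22.0, -5.0], [798.0, -196.0, 1.0], [803.0, -416.0, -2.0], [806.0, -633.0, 3.0]], [[558.0, 863.0, -5.0], [562.0, 652.0, -3.0], [564.0, 440.0, 1.0], [568.0, 229.0, 2.0], [572.0, 19.0, 2.0], [576.0, -193.0, -1.0], [579.0, -406.0, 0.0], [583.0, -617.0, 2.0]]]
{'time_s': 0.05, 'joints': array([ 1.00589404e+00,  2.21159941e-01,  1.52761051e+00,  6.37824442e-06,
        1.39468410e+00, -1.26070737e-01]), 'dq': array([ 0.00033643, -0.00096501, -0.00136427,  0.00038441,  0.00031605,
       -0.00024803]), 'joint_torque': array([ 1.65461197e-04, -4.98608816e+01, -3.90868092e+01, -5.46080548e-05,
        6.09136390e-03, -3.04404011e-05]), 'tcp_pos': array([265.21604891, 565.28228917, 230.24054756]), 'tcp_rot': array([[-9.05248139e-01,  4.24882105e-01, -1.00204198e-03],
       [ 4.24883219e-01,  9.05246810e-01, -1.56927674e-03],
       [ 2.40337702e-04, -1.84633567e-03, -9.99998267e-01]]), 'wrist_force': array([-0.10021449,  0.11371512,  0.18633046]), 'wrist_torque': array([-0.01986074, -0.00064551, -0.01093697]), 'grip_force': 0.0, 'gripper_width': 85.50536668284626}
```

View pics/top.png

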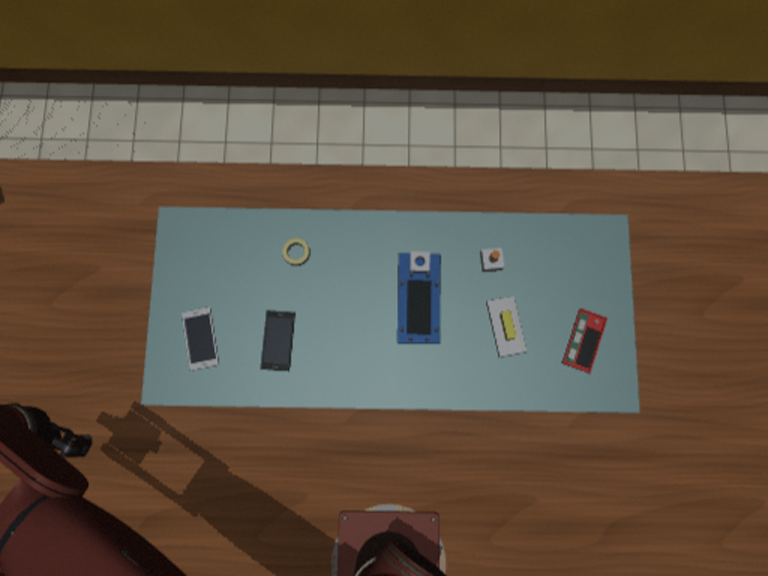

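The top view (1.5x scale) shows the jig at (419,298) with its well towards the top, the case at (584,341) and the weight at (507,326). The black screen is at (278,340), the white screen at (200,338), the stand and vial at (492,258), and the tape at (295,251).

```bash
cat >> h.py <<'E'
def ray(f,uv,h):
    R=cv2.Rodrigues(np.array(f["rvec"],float))[0]; t=np.array(f["tvec"],float).ravel(); K=np.array(f["mtx"],float)
    uv=np.atleast_2d(uv).astype(float); d=np.c_[(uv-K[[0,1],[2,2]])/K[[0,1],[0,1]],np.ones(len(uv))]@R
    o=-R.T@t; return (o+d*((h-o[2])/d[:,2])[:,None])[:,:2]
def rect(f,mask,h,near=None):
    """largest blob (nearest to 'near' px) -> centre, long-axis angle deg, sizes at height h"""
    n,l,s,c=cv2.connectedComponentsWithStats(mask.astype(np.uint8))
    if near is None: i=1+np.argmax(s[1:,4])
    else: i=min((k for k in range(1,n) if s[k,4]>15),key=lambda k:np.hypot(*(c[k]-near)))
    cs,_=cv2.findContours((l==i).astype(np.uint8),cv2.RETR_EXTERNAL,cv2.CHAIN_APPROX_NONE)
    p=ray(f,max(cs,key=len)[:,0,:],h).astype(np.float32)
    (cx,cy),(a,b),th=cv2.minAreaRect(p)
    if b>a: a,b,th=b,a,th+90
    return np.round([cx,cy,(th+90)%180-90,a,b],1)
E
python3 - <<'E'
from h import *
f=dict(np.load("top.npz")); c=f["color"].astype(int); hsv=cv2.cvtColor(f["color"],cv2.COLOR_RGB2HSV).astype(int)
H,S,V=hsv[...,0],hsv[...,1],hsv[...,2]
# non-mat mask: mat colour median
m=np.median(c[145:265,105:410].reshape(-1,3),0); print("mat",m)
fg=np.abs(c/c.sum(-1,keepdims=True)-m/m.sum()).sum(-1)>.06; fg|=np.abs(c.sum(-1)-m.sum())>130
fg[:140]=0; fg[268:]=0; fg[:,:102]=0; fg[:,415:]=0
for n,px,h in [("jig",(419,298),12),("case",(584,341),9),("weight",(507,326),12),("black",(278,340),6),("white",(200,338),6),("stand",(492,258),30),("tape",(295,251),18)]:
    print(n,rect(f,fg,h,np.array(px)/1.5))
print("cap",rect(f,(H<16)&(S>130)&(V>90)&fg,65,np.array((494,256))/1.5), "grip",rect(f,(H>20)&(H<35)&(S>140)&fg,34,np.array((508,325))/1.5))
E
```

```text
mat [108. 129. 130.]
jig [551.9 -56.5   0.  200.1  92.4]
case [ 464.8 -416.3  -19.8  131.9   66.2]
weight [ 490.6 -245.3   12.4  122.2   61.1]
black [453.2 246.5  -2.6 126.2  62.6]
white [453.8 413.3  12.6 124.8  61.3]
stand [ 632.8 -213.9  -84.5   47.4   46.8]
tape [648.1 215.1  45.7  62.5  58.4]Traceback (most recent call last):
  File "<stdin>", line 10, in <module>
  File "h.py", line 21, in rect
    else: i=min((k for k in range(1,n) if s[k,4]>15),key=lambda k:np.hypot(*(c[k]-near)))
            ~~~^^^^^^^^^^^^^^^^^^^^^^^^^^^^^^^^^^^^^^^^^^^^^^^^^^^^^^^^^^^^^^^^^^^^^^^^^^
ValueError: min() iterable argument is empty
```

{"fn": "play_rows", "kwargs": {
  "increments": [
    [[0,0,0],-1,1],
    [[0,0,0],-1,1],
    [[0,0,0],-1,1],
    [[0,0,0],-1,1],
    [[0,0,0],-1,1],
    [[-1,-1,0],0,1],
    [[-1,-1,0],0,1],
    [[-1,-1,0],0,1],
    [[-1,-1,0],0,1],
    [[-1,-1,0],0,1],
    [[-1,-1,0],0,1],
    [[-1,-1,0],0,1],
    [[-1,-1,0],0,1],
    [[-1,-1,0],0,1],
    [[-1,-1,0],0,1],
    [[0,-1,0],0,1],
    [[0,-1,0],0,1],
    [[0,-1,0],0,1],
    [[0,-1,0],0,1],
    [[0,-1,0],0,1]
  ]
}}

```text
time_s: 1.72
tcp_pos: [514.1, 188.8, 230.5]
tcp_rot: [[-1.0, 0.003, -0.001], [0.003, 1.0, -0.0], [0.001, -0.0, -1.0]]
wrist_force: [0.9, -0.6, 0.8]
gripper_width: 85.8
grip_force: 0.0
```

{"fn": "play_rows", "kwargs": {
  "increments": [
    [[0,-1,0],0,1],
    [[0,-1,0],0,1],
    [[0,-1,0],0,1],
    [[0,-1,0],0,1],
    [[0,-1,0],0,1],
    [[0,-1,0],0,1],
    [[0,-1,0],0,1],
    [[0,-1,0],0,1],
    [[0,-1,0],0,1],
    [[0,-1,0],0,1],
    [[0,0,0],0,1],
    [[0,0,0],0,1]
  ]
}}

```text
time_s: 2.72
tcp_pos: [513.6, -60.7, 230.7]
tcp_rot: [[-1.0, 0.005, -0.001], [0.005, 1.0, 0.001], [0.001, 0.001, -1.0]]
wrist_force: [0.7, 1.4, -0.4]
gripper_width: 85.5
grip_force: 0.0
```

```bash
cat >> h.py <<'E'
def st():
    s=telemetry.read_state(); R=s["tcp_rot"]
    print("t%.2f"%s["time_s"],"tcp",s["tcp_pos"].round(1),"ytool yaw %.2f"%np.degrees(np.arctan2(R[1,1],R[0,1])),"z",R[:,2].round(3),"F",s["wrist_force"].round(1),"w %.1f g %.1f"%(s["gripper_width"],s["grip_force"]),"q6 %.2f"%s["joints"][5]); return s
E
python3 - <<'E'
from h import *
st(); f=grab_frame("wrist"); np.savez("w1.npz",**f); save(f,"w1.png",s=1.5)
E
```

```text
t2.72 tcp [513.6 -60.7 230.7] ytool yaw 89.71 z [-0.001  0.001 -1.   ] F [ 0.7  1.4 -0.4] w 85.5 g 0.0 q6 -1.84
```

View pics/w1.png

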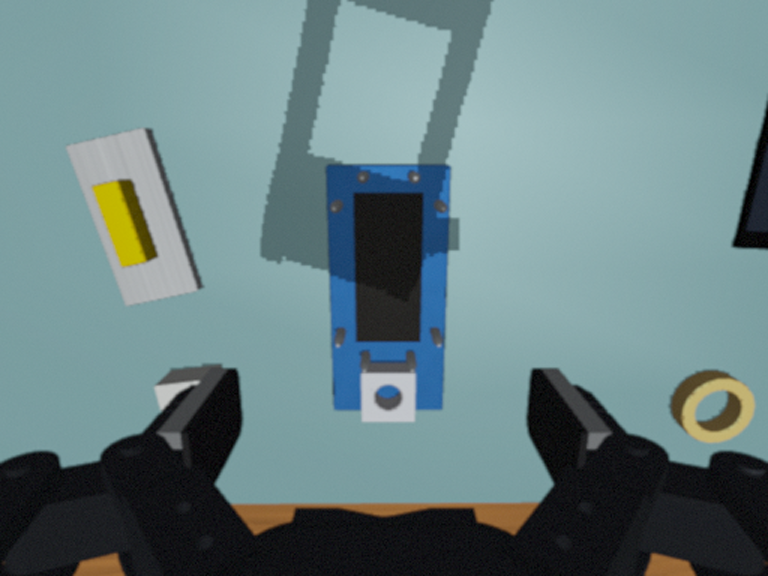

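The jig is centred in the wrist view, with the plate at x 327–450, y 165–410 and the well mouth at (388,397). The weight is at (135,215), and the posts are visible.

Run:
```python
from h import *
for fn in ["w1.npz","top.npz"]:
    f=dict(np.load(fn)); hsv=cv2.cvtColor(f["color"],cv2.COLOR_RGB2HSV).astype(int)
    H,S,V=hsv[...,0],hsv[...,1],hsv[...,2]
    px=(390,250) if fn[0]=="w" else (419,298)
    print(fn,"blue",rect(f,(H>100)&(H<120)&(S>120)&(V>40),12,np.array(px)/1.5))
    print(" pad",rect(f,(V<60)&(S<120),12,np.array(px)/1.5))
    if fn[0]=="w":
        g=(S<40)&(V>160)
        print(" block",rect(f,g,32,np.array((388,397))/1.5))
        print(" well ",ray(f,np.array((388,397))/1.5,32))
        print(" grip",rect(f,(H>20)&(H<35)&(S>150),34,np.array((123,220))/1.5))
```

```text
w1.npz blue [ 5.475e+02 -5.800e+01 -2.000e-01  1.974e+02  9.090e+01]
 pad [ 5.268e+02 -5.790e+01 -3.000e-01  1.151e+02  5.030e+01]
 block [626.1 -58.1  89.8  42.   41.9]
 well  [[625.35265021 -57.92178316]]
 grip [ 487.3 -243.7   12.2   58.1   27.1]
top.npz blue [550.  -55.5   0.  196.2  87.8]
 pad [529.9 -57.2   0.6 115.6  46. ]
```

{"fn": "play_rows", "kwargs": {
  "increments": [
    [[0,-1,0],-1,1],
    [[0,-1,0],-1,1],
    [[0,-1,0],0,1],
    [[0,-1,0],0,1],
    [[0,-1,0],0,1],
    [[0,-1,0],0,1],
    [[0,-1,0],0,1],
    [[0,-1,0],0,1],
    [[0,-1,0],0,1],
    [[0,-1,0],0,1],
    [[0,-1,0],0,1],
    [[0,-1,0],1,1],
    [[0,-1,0],1,1],
    [[0,0,0],1,1],
    [[0,0,0],1,1],
    [[0,0,0],1,1],
    [[0,0,0],1,1],
    [[0,0,0],0,1],
    [[0,0,0],0,1]
  ]
}}

```text
time_s: 4.35
tcp_pos: [561.6, -379.6, 230.9]
tcp_rot: [[-0.94, 0.341, -0.0], [0.341, 0.94, 0.001], [0.001, 0.001, -1.0]]
wrist_force: [0.7, 0.5, -0.2]
gripper_width: 84.9
grip_force: 0.0
```

Run:
```python
from h import *
st(); f=grab_frame("wrist"); np.savez("w2.npz",**f); save(f,"w2.png",s=1.5)
```

```text
t4.35 tcp [ 561.6 -379.6  230.9] ytool yaw 70.09 z [-0.     0.001 -1.   ] F [ 0.7  0.5 -0.2] w 84.9 g 0.0 q6 -1.93
```

View pics/w2.png

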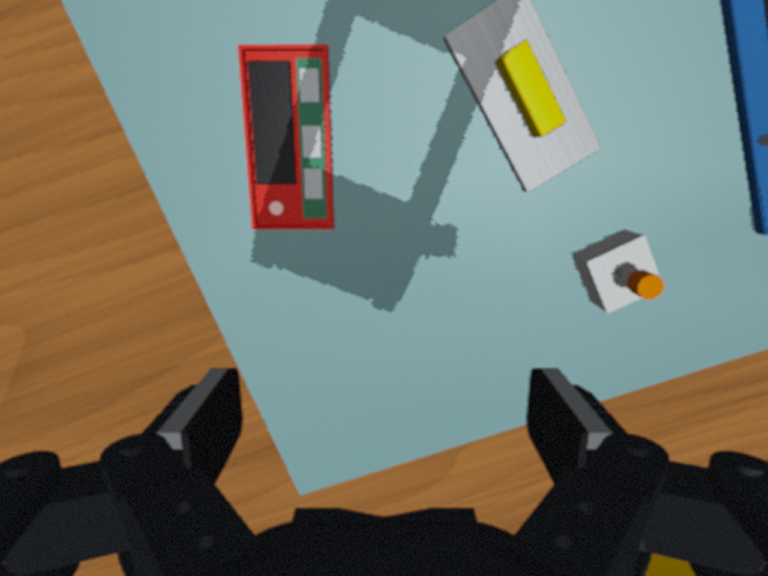

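The case, seen aligned with the tool, spans x 240–334, y 45–229. The vial cap is at (650,286), with the stand's top around (625,270).

Run:
```python
from h import *
f=dict(np.load("w2.npz")); hsv=cv2.cvtColor(f["color"],cv2.COLOR_RGB2HSV).astype(int)
H,S,V=hsv[...,0],hsv[...,1],hsv[...,2]
print(f["mtx"])
m=((H<6)|(H>172))&(S>140)&(V>50); m[:,250:]=0
m=cv2.morphologyEx(m.astype(np.uint8),cv2.MORPH_CLOSE,np.ones((5,5)))
r=rect(f,m,9); print("case",r)
s=st(); d=np.r_[r[:2],0]-s["tcp_pos"]*[1,1,0]; print("tool-frame units",(s["tcp_rot"].T@d)/25)
w=cloud(f); print("case z",np.nanmedian(w[60:120,168:195,2]),"mat z",np.nanmedian(w[100:200,100:150,2]))
o=(H>6)&(H<18)&(S>180)&(V>120); o[:,:380]=0; print("cap",rect(f,o,65))
g=(S<40)&(V>150); print("stand",rect(f,g,30,np.array((630,275))/1.5))
```

```text
[[320.00056132   0.         255.91840613]
 [  0.         320.00056132 194.67207018]
 [  0.           0.           1.        ]]
case [ 461.1 -418.   -19.7  126.9   61.5]
t4.40 tcp [ 561.5 -379.9  231. ] ytool yaw 70.09 z [-0.  0. -1.] F [0.3 0.5 0. ] w 85.4 g 0.0 q6 -1.93
tool-frame units [ 3.25555670e+00 -2.80089947e+00  3.42781628e-04]
case z 7.9643100314529125 mat z 1.489663790581143
cap [ 625.6 -217.7   85.1    4.9    0.8]
stand [ 637.2 -216.3    7.7   50.4   46.6]
```

{"fn": "play_rows", "kwargs": {
  "increments": [
    [[1,-0.86,0.5],0,0.85],
    [[1,-0.86,0.5],0,0.85],
    [[1,-0.86,0.5],0,0.85],
    [[0.25,-0.22,1],0,0.85],
    [[0,0,1],0,0.85],
    [[0,0,1],0,0.85],
    [[0,0,1],0,0.85],
    [[0,0,1],0,0.85],
    [[0,0,1],0,0.85],
    [[0,0,0.8],0,0.85],
    [[0,0,0.4],0,0.85],
    [[0,0,0.2],0,0.85],
    [[0,0,0],0,0.85],
    [[0,0,0],0,0.85]
  ],
  "newtons": 30
}}

```text
time_s: 5.57
tcp_pos: [461.3, -419.2, 9.9]
tcp_rot: [[-0.939, 0.344, 0.001], [0.344, 0.939, -0.001], [-0.001, -0.001, -1.0]]
wrist_force: [0.5, -1.3, 0.5]
gripper_width: 72.6
grip_force: 0.0
```

Run:
```python
from h import *
st(); f=grab_frame("wrist"); np.savez("w3.npz",**f); save(f,"w3.png",s=1.5)
```

```text
t5.57 tcp [ 461.3 -419.2    9.9] ytool yaw 69.90 z [ 0.001 -0.001 -1.   ] F [ 0.5 -1.3  0.5] w 72.6 g 0.0 q6 -2.08
```

View pics/w3.png

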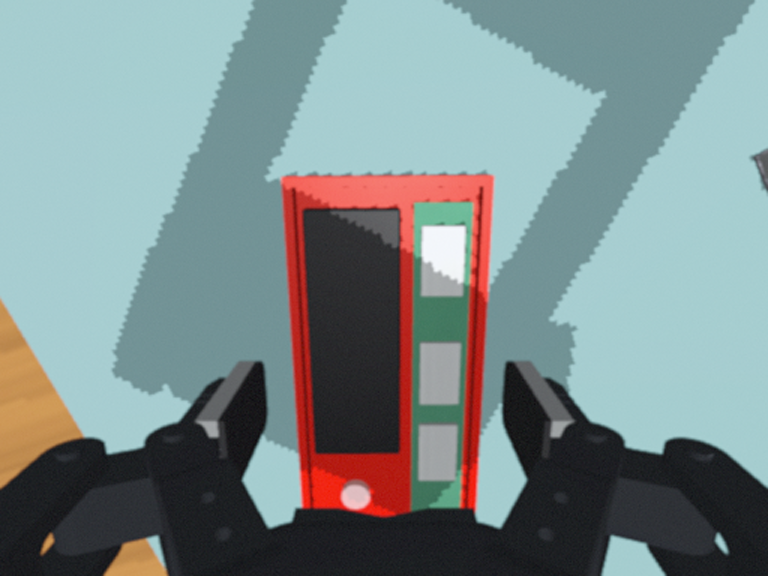

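The case sits centred between the fingers, which are at x 265 and 505 with the case's mid-line at about 388. The fingertips are still above it, so I'll get their height from the depth.

Run:
```python
from h import *
w=cloud(dict(np.load("w3.npz")))
for u,v in [(165,246),(168,250),(172,246),(345,246),(341,250),(338,246)]: print(u,v,w[v,u].round(1))
b=w[236:262,150:178,2]; print(np.nanpercentile(b[b>6],[2,10,30]))
```

```text
165 246 [ 436.6 -451.3   29. ]
168 250 [ 437.3 -449.1   32.9]
172 246 [ 438.8 -450.    25.4]
345 246 [ 462.1 -379.9   29.9]
341 250 [ 463.8 -381.9   29.1]
338 246 [ 463.9 -382.1   24.7]
[20.52085579 23.52033676 27.4516593 ]
```

{"fn": "play_rows", "kwargs": {
  "increments": [
    [[0,0,0.3],0,0.85],
    [[0,0,0.28],0,0.85],
    [[0,0,0],0,0.85],
    [[0,0,0],0,0.6],
    [[0,0,0],0,0.6],
    [[0,0,0],0,0.6],
    [[0,0,0],0,0.6],
    [[0,0,0],0,0.6],
    [[0,0,0],0,0.6]
  ],
  "newtons": 30
}}

```text
time_s: 6.37
tcp_pos: [460.9, -419.1, -5.2]
tcp_rot: [[-0.939, 0.344, 0.001], [0.344, 0.939, -0.001], [-0.001, -0.0, -1.0]]
wrist_force: [-0.2, -0.5, 4.1]
gripper_width: 61.4
grip_force: 36.6
```

{"fn": "play_rows", "kwargs": {
  "increments": [
    [[0,0,-0.2],0,0.6],
    [[0,0,-0.8],0,0.6],
    [[0,0,-1],0,0.6],
    [[0,0,-1],0,0.6],
    [[0,0,-1],-1,0.6],
    [[0,0,0],-1,0.6],
    [[0,0,0],-1,0.6],
    [[0,0,0],-1,0.6],
    [[-0.2,0.5,0],0,0.6],
    [[-0.2,1,0],0,0.6],
    [[-0.2,1,0],0,0.6],
    [[-0.2,1,0],0,0.6],
    [[-0.2,1,0],0,0.6],
    [[-0.2,1,0],0,0.6],
    [[-0.2,1,0],0,0.6],
    [[-0.2,1,0],0,0.6],
    [[-0.2,1,0],0,0.6],
    [[-0.2,1,0],0,0.6],
    [[-0.2,1,0],0,0.6],
    [[-0.2,1,0],0,0.6]
  ]
}}

```text
time_s: 8.03
tcp_pos: [520.7, -129.0, 93.8]
tcp_rot: [[-1.0, 0.005, -0.001], [0.005, 1.0, 0.001], [0.001, 0.001, -1.0]]
wrist_force: [0.7, 0.1, 0.2]
gripper_width: 60.9
grip_force: 33.7
```

{"fn": "play_rows", "kwargs": {
  "increments": [
    [[-0.2,1,0],0,0.6],
    [[0,1,0],0,0.6],
    [[0,0.7,0],0,0.6],
    [[0,0.2,0],0,0.6],
    [[0,0,0],0,0.6],
    [[0,0,0],0,0.6],
    [[0,0,0],0,0.6]
  ]
}}

```text
time_s: 8.62
tcp_pos: [526.4, -59.5, 94.2]
tcp_rot: [[-1.0, 0.004, -0.0], [0.004, 1.0, -0.0], [0.0, -0.0, -1.0]]
wrist_force: [-0.5, -0.2, -1.8]
gripper_width: 61.1
grip_force: 33.7
```

Run:
```python
from h import *
st(); f=grab_frame("wrist"); np.savez("w4.npz",**f); save(f,"w4.png",s=1.5)
```

```text
t8.62 tcp [526.4 -59.5  94.2] ytool yaw 89.79 z [-0. -0. -1.] F [-0.5 -0.2 -1.8] w 61.1 g 33.7 q6 -1.83
```

View pics/w4.png

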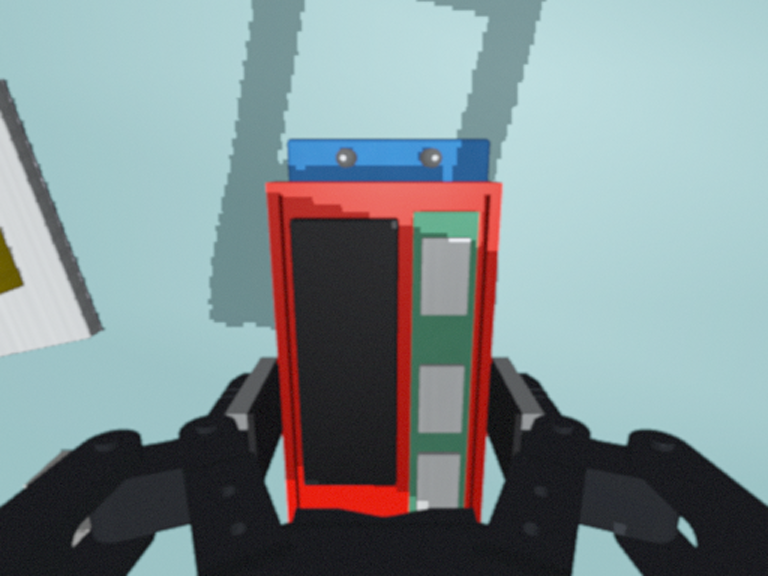

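The held case's far edge is at row 183, with corners at x 268 and 501. The two end posts' tips are at (345,157) and (431,157).

Run:
```python
from h import *
f=dict(np.load("w4.npz")); q=lambda p,h: ray(f,np.array(p)/1.5,h)
t=q([(345,157),(431,157)],42); print("posts",t,"->jig",t.mean(0)+[70.5,0])
j=q([(288,140),(490,140)],12); print("plate corners",j,"->jig",j.mean(0)+[79,0])
c=q([(267,183),(502,183)],108.4); print("case",c,"centre",c.mean(0)+[64,0])
w=cloud(f); print("case top z",np.nanmedian(w[123:126,200:310,2]))
```

```text
posts [[456.48504123 -74.34654139]
 [456.59211997 -40.57785876]] ->jig [527.0385806  -57.46220007]
plate corners [[ 448.99495031 -102.15078898]
 [ 449.28804831  -11.51248698]] ->jig [528.14149931 -56.83163798]
case [[463.1503426  -89.74718939]
 [463.34039229 -27.89617081]] centre [527.24536745 -58.8216801 ]
case top z 109.3354471532343
```

{"fn": "play_rows", "kwargs": {
  "increments": [
    [[-0.02,0.06,0],0,0.6],
    [[0,0,0.6],0,0.6],
    [[0,0,0.7],0,0.6],
    [[0,0,0.5],0,0.6],
    [[0,0,0.3],0,0.6],
    [[0,0,0.2],0,0.6],
    [[0,0,0.2],0,0.6],
    [[0,0,0.2],0,0.6],
    [[0,0,0.2],0,0.6],
    [[0,0,0.2],0,0.6],
    [[0,0,0.1],0,0.6],
    [[0,0,0.1],0,0.6],
    [[0,0,0.05],0,0.6],
    [[0,0,0],0,0.6],
    [[0,0,0],0,0.6]
  ]
}}

```text
time_s: 9.92
tcp_pos: [527.1, -57.4, 10.7]
tcp_rot: [[-1.0, 0.002, 0.0], [0.002, 1.0, -0.0], [-0.0, -0.0, -1.0]]
wrist_force: [-0.2, -0.4, -0.9]
gripper_width: 60.8
grip_force: 33.7
```

{"fn": "play_rows", "kwargs": {
  "increments": [
    [[0,0,0.06],0,0.6],
    [[0,0,0.04],0,0.6],
    [[0,0,0.03],0,0.6],
    [[0,0,0],0,0.6],
    [[0,0,0],0,0.6]
  ]
}}

```text
time_s: 10.33
tcp_pos: [526.9, -57.3, 7.3]
tcp_rot: [[-1.0, 0.002, -0.0], [0.002, 1.0, 0.0], [0.0, 0.0, -1.0]]
wrist_force: [-0.2, 0.4, -1.2]
gripper_width: 61.1
grip_force: 33.7
```

{"fn": "play_rows", "kwargs": {
  "increments": [
    [[0,0,0.02],0,0.6],
    [[0,0,0.02],0,0.6],
    [[0,0,0],0,0.6],
    [[0,0,0],0,0.6]
  ]
}}

```text
time_s: 10.67
tcp_pos: [527.1, -57.4, 6.8]
tcp_rot: [[-1.0, 0.002, 0.0], [0.002, 1.0, -0.0], [-0.0, -0.0, -1.0]]
wrist_force: [-2.5, 0.8, 5.5]
gripper_width: 61.2
grip_force: 37.3
```

{"fn": "play_rows", "kwargs": {
  "increments": [
    [[0,0,0],0,0.82],
    [[0,0,0],0,0.82],
    [[0,0,0],0,0.82],
    [[0,0,0],0,0.82],
    [[0,0,-0.3],0,0.82],
    [[0,0,-0.5],0,0.82],
    [[0,0,-1],0,0.82],
    [[0,0,-1],0,1],
    [[0,0,-1],0,1],
    [[0,0,-1],0,1],
    [[0,0,-1],0,1],
    [[0,0,-1],0,1],
    [[0,0,-1],0,1],
    [[0,0,-1],0,1],
    [[0,0,-0.2],0,1],
    [[0,0,0],0,1],
    [[0,0,0],0,1]
  ]
}}

```text
time_s: 12.08
tcp_pos: [526.8, -57.3, 231.5]
tcp_rot: [[-1.0, 0.002, 0.001], [0.002, 1.0, -0.0], [-0.001, -0.0, -1.0]]
wrist_force: [-0.1, 0.1, -0.0]
gripper_width: 85.3
grip_force: 0.0
```

Run:
```python
from h import *
st(); f=grab_frame("wrist"); np.savez("w5.npz",**f); save(f,"w5.png",(150,60,390,300),2.4)
hsv=cv2.cvtColor(f["color"],cv2.COLOR_RGB2HSV).astype(int); H,S,V=hsv[...,0],hsv[...,1],hsv[...,2]
m=((H<6)|(H>172))&(S>140)&(V>50); m=cv2.morphologyEx(m.astype(np.uint8),cv2.MORPH_CLOSE,np.ones((5,5)))
print("case",rect(f,m,21)); g=(S<40)&(V>160); print(" block",rect(f,g,32,np.array((388,397))/1.5))
b=(H>100)&(H<120)&(S>120)&(V>40); print(" blue",rect(f,b|(m>0),12,np.array((390,250))/1.5))
```

```text
t12.08 tcp [526.8 -57.3 231.5] ytool yaw 89.86 z [ 0.001 -0.    -1.   ] F [-0.1  0.1 -0. ] w 85.3 g 0.0 q6 -1.83
case [ 5.284e+02 -5.750e+01 -1.000e-01  1.279e+02  6.100e+01]
 block [626.  -58.7  89.9  42.9  41.2]
 blue [ 5.302e+02 -5.750e+01 -1.000e-01  1.311e+02  6.260e+01]
```

View pics/w5.png

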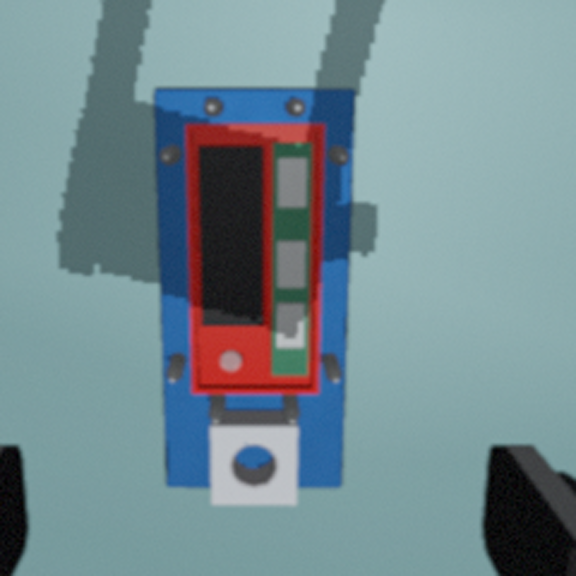

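The case lies flat inside all eight posts, at crop x 187–325, y 125–393. Next is the black screen.

{"fn": "play_rows", "kwargs": {
  "increments": [
    [[0.2,0.6,0],0,1],
    [[0.2,1,0],0,1],
    [[0.2,1,0],0,1],
    [[0.2,1,0],0,1],
    [[0.2,1,0],0,1],
    [[0.2,1,0],0,1],
    [[0.2,1,0],0,1],
    [[0.2,1,0],0,1],
    [[0.2,1,0],0,1],
    [[0.2,1,0],0,1],
    [[0.2,1,0],0,1],
    [[0,1,0],0,1],
    [[0,0.5,0],0.5,1],
    [[0,0,0],0,1],
    [[0,0,0],0,1]
  ]
}}

```text
time_s: 13.38
tcp_pos: [471.6, 245.3, 229.4]
tcp_rot: [[-0.999, 0.044, -0.003], [0.044, 0.999, -0.001], [0.003, -0.002, -1.0]]
wrist_force: [-0.1, -0.6, -0.1]
gripper_width: 85.2
grip_force: 0.0
```

Run:
```python
from h import *
s=st(); f=grab_frame("wrist"); np.savez("w6.npz",**f); save(f,"w6.png",s=1.2)
c=f["color"].astype(int); V=c.max(-1); m=V<70; m[300:]=0
m=cv2.morphologyEx(m.astype(np.uint8),cv2.MORPH_CLOSE,np.ones((5,5)))
r=rect(f,m,6,(258,150)); print(r)
d=np.r_[r[:2],0]-s["tcp_pos"]*[1,1,0]; print("units",(s["tcp_rot"].T@d)/25)
```

```text
t13.38 tcp [471.6 245.3 229.4] ytool yaw 87.50 z [-0.003 -0.001 -1.   ] F [-0.1 -0.6 -0.1] w 85.2 g 0.0 q6 -1.20
[449.8 246.5  -3.7 125.2  60.8]
units [0.87216745 0.00940318 0.00277201]
```

View pics/w6.png

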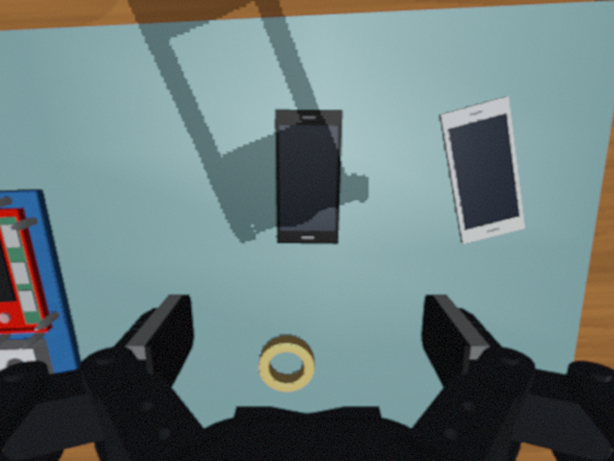

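The black screen is at (309,176), lying with the tool. Descending to grasp it.

{"fn": "play_rows", "kwargs": {
  "increments": [
    [[0.87,0.01,0.5],0.12,0.85],
    [[0,0,1],0,0.85],
    [[0,0,1],0,0.85],
    [[0,0,1],0,0.85],
    [[0,0,1],0,0.85],
    [[0,0,1],0,0.85],
    [[0,0,1],0,0.85],
    [[0,0,1],0,0.85],
    [[0,0,0.8],0,0.85],
    [[0,0,0.5],0,0.85],
    [[0,0,0.3],0,0.85],
    [[0,0,0.2],0,0.85],
    [[0,0,0],0,0.85],
    [[0,0,0],0,0.85]
  ]
}}

```text
time_s: 14.6
tcp_pos: [451.5, 246.3, -0.7]
tcp_rot: [[-0.998, 0.057, 0.001], [0.057, 0.998, 0.0], [-0.001, 0.0, -1.0]]
wrist_force: [-0.2, -0.7, 0.6]
gripper_width: 72.2
grip_force: 0.0
```

{"fn": "play_rows", "kwargs": {
  "increments": [
    [[0.07,0,0.09],0,0.85],
    [[0,0,0.08],0,0.85],
    [[0,0,0],0,0.85],
    [[0,0,0],0,0.6],
    [[0,0,0],0,0.6],
    [[0,0,0],0,0.6],
    [[0,0,0],0,0.6],
    [[0,0,0],0,0.6],
    [[0,0,0],0,0.6]
  ],
  "newtons": 30
}}

```text
time_s: 15.35
tcp_pos: [449.6, 246.8, -4.9]
tcp_rot: [[-0.998, 0.056, 0.001], [0.056, 0.998, 0.0], [-0.001, 0.0, -1.0]]
wrist_force: [-2.5, 0.4, 5.7]
gripper_width: 60.7
grip_force: 33.0
```

{"fn": "play_rows", "kwargs": {
  "increments": [
    [[0,0,-0.2],0,0.6],
    [[0,0,-0.8],0,0.6],
    [[0,0,-1],0,0.6],
    [[0,0,-1],0,0.6],
    [[0,0,-1],-0.6,0.6],
    [[0,-0.5,0],0,0.6],
    [[-0.3,-1,0],0,0.6],
    [[-0.3,-1,0],0,0.6],
    [[-0.3,-1,0],0,0.6],
    [[-0.3,-1,0],0,0.6],
    [[-0.3,-1,0],0,0.6],
    [[-0.3,-1,0],0,0.6],
    [[-0.3,-1,0],0,0.6],
    [[-0.3,-1,0],0,0.6],
    [[-0.3,-1,0],0,0.6],
    [[-0.3,-1,0],0,0.6],
    [[-0.1,-1,0],0,0.6],
    [[0,-0.5,0],0,0.6],
    [[0,-0.2,0],0,0.6],
    [[0,0,0],0,0.6]
  ]
}}

```text
time_s: 17.02
tcp_pos: [524.9, -59.4, 94.1]
tcp_rot: [[-1.0, 0.006, -0.001], [0.006, 1.0, 0.0], [0.001, 0.0, -1.0]]
wrist_force: [0.6, -0.5, -0.9]
gripper_width: 60.9
grip_force: 33.0
```

{"fn": "play_rows", "kwargs": {
  "increments": [
    [[0,0,0],0,0.6],
    [[0,0,0],0,0.6]
  ]
}}

```text
time_s: 17.18
tcp_pos: [525.1, -57.5, 94.3]
tcp_rot: [[-1.0, 0.003, -0.001], [0.003, 1.0, 0.001], [0.001, 0.001, -1.0]]
wrist_force: [-0.4, 0.0, -0.7]
gripper_width: 60.9
grip_force: 33.0
```

Run:
```python
from h import *
st(); f=grab_frame("wrist"); np.savez("w7.npz",**f); save(f,"w7.png",s=1.5)
```

```text
t17.18 tcp [525.1 -57.5  94.3] ytool yaw 89.81 z [-0.001  0.001 -1.   ] F [-0.4  0.  -0.7] w 60.9 g 33.0 q6 -1.83
```

View pics/w7.png

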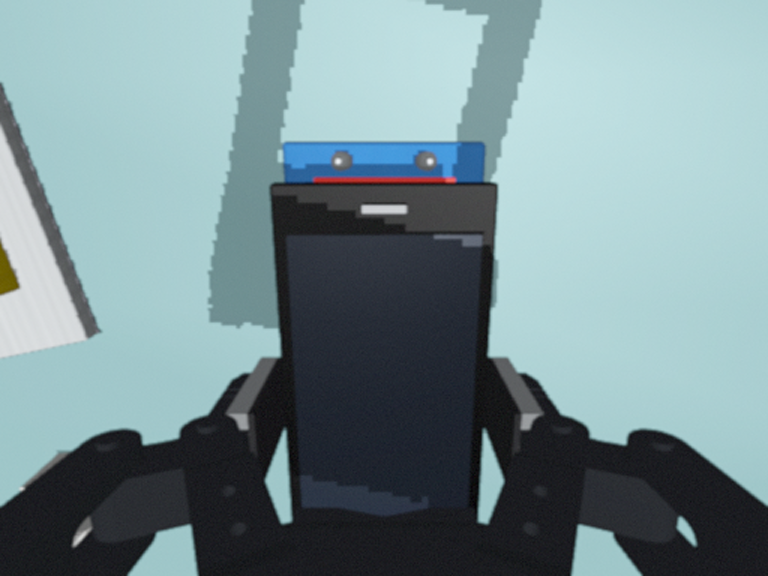

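The held screen's far edge is at row 184 (x 271–497), the post tips are at (341,160) and (427,160), and the case's far rim is just beyond it at row 178.

Run:
```python
from h import *
f=dict(np.load("w7.npz")); q=lambda p,h: ray(f,np.array(p)/1.5,h)
t=q([(341,160),(427,160)],42); print("posts->jig",t.mean(0)+[70.5,0])
j=q([(283,142),(485,142)],12); print("plate->jig",j.mean(0)+[79,0])
c=q([(270.5,183.5),(497.5,183.5)],105.2); print("screen",c,"centre",c.mean(0)+[64,0])
print("case rim", q((385,177.5),21)+[64,0])
```

```text
posts->jig [526.85449225 -57.04854474]
plate->jig [527.66101981 -57.05990076]
screen [[462.16117717 -87.66066435]
 [462.33473055 -26.37713194]] centre [526.24795386 -57.01889814]
case rim [[527.85177287 -56.6456217 ]]
```

{"fn": "play_rows", "kwargs": {
  "increments": [
    [[-0.05,0,0],0,0.6],
    [[0,0,0.6],0,0.6],
    [[0,0,0.6],0,0.6],
    [[0,0,0.4],0,0.6],
    [[0,0,0.3],0,0.6],
    [[0,0,0.2],0,0.6],
    [[0,0,0.2],0,0.6],
    [[0,0,0.2],0,0.6],
    [[0,0,0.2],0,0.6],
    [[0,0,0.1],0,0.6],
    [[0,0,0.1],0,0.6],
    [[0,0,0.1],0,0.6],
    [[0,0,0.03],0,0.6],
    [[0,0,0],0,0.6],
    [[0,0,0],0,0.6]
  ]
}}

```text
time_s: 18.48
tcp_pos: [526.9, -58.8, 18.9]
tcp_rot: [[-1.0, 0.004, 0.0], [0.004, 1.0, -0.0], [-0.0, -0.0, -1.0]]
wrist_force: [0.2, 0.0, -1.1]
gripper_width: 60.8
grip_force: 33.0
```

{"fn": "play_rows", "kwargs": {
  "increments": [
    [[0,0,0.03],0,0.6],
    [[0,0,0.02],0,0.6],
    [[0,0,0.02],0,0.6],
    [[0,0,0],0,0.6],
    [[0,0,0],0,0.6]
  ]
}}

```text
time_s: 18.9
tcp_pos: [526.7, -58.7, 17.1]
tcp_rot: [[-1.0, 0.004, -0.0], [0.004, 1.0, -0.0], [0.0, -0.0, -1.0]]
wrist_force: [-0.6, -0.2, -0.0]
gripper_width: 60.8
grip_force: 33.0
```

{"fn": "play_rows", "kwargs": {
  "increments": [
    [[0,0.06,0],0,0.6],
    [[0,0,0.03],0,0.6],
    [[0,0,0.02],0,0.6],
    [[0,0,0],0,0.6],
    [[0,0,0],0,0.6]
  ]
}}

```text
time_s: 19.32
tcp_pos: [526.8, -57.1, 16.1]
tcp_rot: [[-1.0, 0.004, 0.0], [0.004, 1.0, 0.0], [-0.0, 0.0, -1.0]]
wrist_force: [-1.9, 2.2, 5.2]
gripper_width: 60.7
grip_force: 33.5
```

{"fn": "play_rows", "kwargs": {
  "increments": [
    [[0,0,0],0,0.82],
    [[0,0,0],0,0.82],
    [[0,0,0],0,0.82],
    [[0,0,0],0,0.82],
    [[0,0,-0.3],0,0.82],
    [[0,0,-0.5],0,0.82],
    [[0,0,-1],0,0.82],
    [[0,0,-1],0,1],
    [[0,0,-1],0,1],
    [[0,0,-1],0,1],
    [[0,0,-1],0,1],
    [[0,0,-1],0,1],
    [[0,0,-1],0,1],
    [[0,0,-0.8],0,1],
    [[0,0,0],0,1],
    [[0,0,0],0,1]
  ]
}}

```text
time_s: 20.65
tcp_pos: [527.7, -57.5, 233.4]
tcp_rot: [[-1.0, 0.004, 0.004], [0.004, 1.0, -0.001], [-0.004, -0.001, -1.0]]
wrist_force: [0.6, 0.1, -0.6]
gripper_width: 85.3
grip_force: 0.0
```

Run:
```python
from h import *
st(); f=grab_frame("wrist"); np.savez("w8.npz",**f); save(f,"w8.png",(150,60,390,300),2)
```

```text
t20.65 tcp [527.7 -57.5 233.4] ytool yaw 89.76 z [ 0.004 -0.001 -1.   ] F [ 0.6  0.1 -0.6] w 85.3 g 0.0 q6 -1.82
```

{"fn": "play_rows", "kwargs": {
  "increments": [
    [[0.3,-0.5,0],0,1],
    [[0.3,-1,0],0,1],
    [[0.3,-1,0],0,1],
    [[0,-1,0],0,1],
    [[0,-1,0],0,1],
    [[0,-1,0],0,1],
    [[0,-1,0],0,1],
    [[0,-0.7,0],0,1],
    [[0,-0.3,0],-1,1],
    [[0,0,0],-1,1],
    [[0,0,0],-0.5,1],
    [[0,0,0],0,1],
    [[0,0,0],0,1]
  ]
}}

```text
time_s: 21.78
tcp_pos: [502.7, -244.2, 229.4]
tcp_rot: [[-0.978, -0.211, -0.002], [-0.211, 0.978, 0.001], [0.002, 0.002, -1.0]]
wrist_force: [0.2, -1.1, -0.5]
gripper_width: 85.5
grip_force: 0.0
```

Run:
```python
from h import *
s=st(); f=grab_frame("wrist"); np.savez("w9.npz",**f)
hsv=cv2.cvtColor(f["color"],cv2.COLOR_RGB2HSV).astype(int); H,S,V=hsv[...,0],hsv[...,1],hsv[...,2]
w=cloud(f); y=(H>20)&(H<35)&(S>150)
print("bar",rect(f,y,34,(256,160)),"z",np.nanpercentile(w[y][:,2],[10,50,90]))
p=(S<30)&(V>60)|y; p[250:]=0; r=rect(f,cv2.morphologyEx(p.astype(np.uint8),cv2.MORPH_OPEN,np.ones((3,3))),12,(256,160)); print("plate",r)
d=np.r_[r[:2],0]-s["tcp_pos"]*[1,1,0]; print("units",(s["tcp_rot"].T@d)/25)
a=cv2.imread("pics/w8.png"); save(f,"w9a.png",s=1.25); b=cv2.imread("pics/w9a.png")[:480,60:]
cv2.imwrite("pics/w89.png",cv2.resize(np.hstack([a[:480,:],b]),None,fx=.75,fy=.75))
```

```text
t21.78 tcp [ 502.7 -244.2  229.4] ytool yaw 102.16 z [-0.002  0.001 -1.   ] F [ 0.2 -1.1 -0.5] w 85.5 g 0.0 q6 -2.38
bar [ 487.7 -248.4   11.7   58.9   18. ] z [-521.95616796   34.60743578   35.80467417]
plate [ 488.1 -248.3   12.   122.7   60.3]
units [ 0.60601372 -0.03729324  0.00099751]
```

View pics/w89.png

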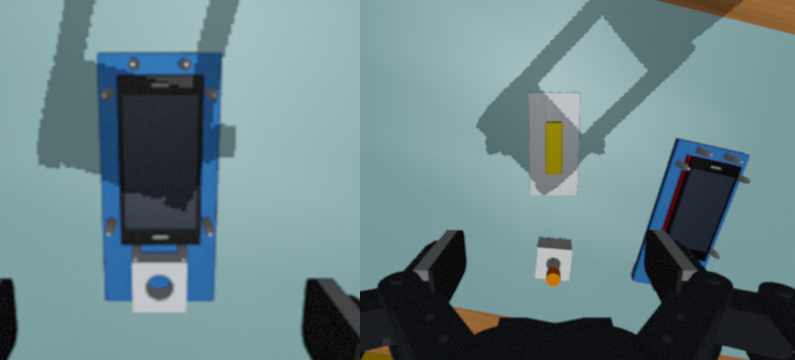

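The screen lies squarely between the posts (left panel). The weight's grip bar is at (553,148) in the right panel, aligned with the tool.

{"fn": "play_rows", "kwargs": {
  "increments": [
    [[0.6,-0.04,0.5],0,0.5],
    [[0,0,1],0,0.5],
    [[0,0,1],0,0.5],
    [[0,0,1],0,0.5],
    [[0,0,1],0,0.5],
    [[0,0,1],0,0.5],
    [[0,0,1],0,0.5],
    [[0,0,0.8],0,0.5],
    [[0,0,0.5],0,0.5],
    [[0,0,0.3],0,0.5],
    [[0,0,0.2],0,0.5],
    [[0,0,0.1],0,0.5],
    [[0,0,0],0,0.5],
    [[0,0,0],0,0.5]
  ],
  "newtons": 60
}}

```text
time_s: 23.0
tcp_pos: [489.7, -249.3, 21.8]
tcp_rot: [[-0.977, -0.212, 0.001], [-0.212, 0.977, -0.001], [-0.001, -0.001, -1.0]]
wrist_force: [-0.1, -0.2, 0.1]
gripper_width: 42.3
grip_force: 0.0
```

{"fn": "play_rows", "kwargs": {
  "increments": [
    [[0.06,0.02,0.15],0,0.5],
    [[0,0,0.1],0,0.5],
    [[0,0,0],0,0.5],
    [[0,0,0],0,0.15],
    [[0,0,0],0,0.15],
    [[0,0,0],0,0.15],
    [[0,0,0],0,0.15],
    [[0,0,0],0,0.15],
    [[0,0,0],0,0.15],
    [[0,0,0],0,0.15],
    [[0,0,0],0,0.15]
  ],
  "newtons": 60
}}

```text
time_s: 23.92
tcp_pos: [487.7, -248.9, 14.9]
tcp_rot: [[-0.977, -0.212, 0.0], [-0.212, 0.977, -0.0], [-0.0, -0.001, -1.0]]
wrist_force: [-0.1, -1.2, 3.6]
gripper_width: 18.5
grip_force: 61.4
```

{"fn": "play_rows", "kwargs": {
  "increments": [
    [[0,0,-0.2],0,0.15],
    [[0,0,-0.5],0,0.15],
    [[0,0,-0.8],0,0.15],
    [[0,0,-0.8],0,0.15],
    [[0,0,-0.8],0,0.15],
    [[0,0,-0.5],1,0.15],
    [[0,0,0],1,0.15],
    [[0,0,0],0.48,0.15],
    [[-0.3,0.5,0],0,0.15],
    [[-0.3,0.8,0],0,0.15],
    [[-0.3,1,0],0,0.15],
    [[-0.3,1,0],0,0.15],
    [[-0.3,1,0],0,0.15],
    [[-0.08,1,0],0,0.15],
    [[0,1,0],0,0.15],
    [[0,0.8,0],0,0.15],
    [[0,0.4,0],0,0.15],
    [[0,0.2,0],0,0.15],
    [[0,0,0],0,0.15],
    [[0,0,0],0,0.15]
  ]
}}

```text
time_s: 25.58
tcp_pos: [527.4, -56.7, 104.7]
tcp_rot: [[-1.0, 0.002, 0.0], [0.002, 1.0, -0.001], [-0.0, -0.001, -1.0]]
wrist_force: [-0.2, 0.6, -4.7]
gripper_width: 18.8
grip_force: 60.4
```

Run:
```python
from h import *
st(); f=grab_frame("wrist"); np.savez("w10.npz",**f); save(f,"w10.png",s=1.5)
```

```text
t25.58 tcp [527.4 -56.7 104.7] ytool yaw 89.87 z [ 0.    -0.001 -1.   ] F [-0.2  0.6 -4.7] w 18.8 g 60.4 q6 -1.82
```

View pics/w10.png

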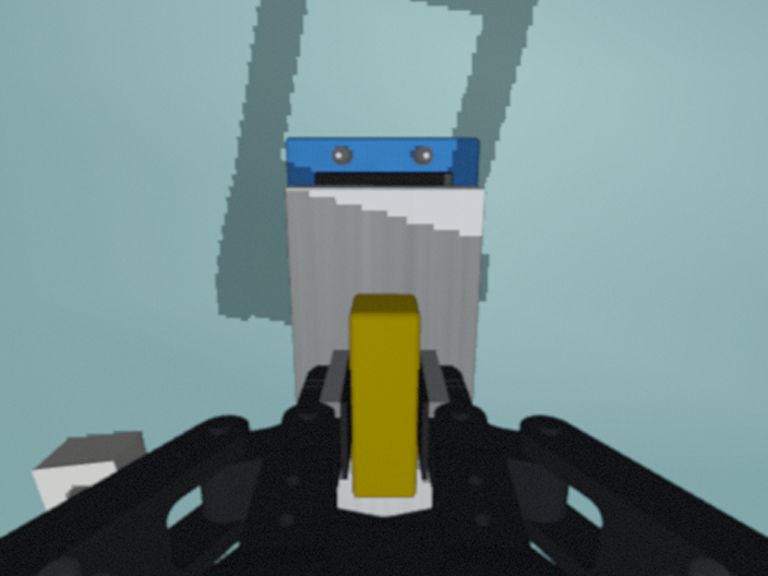

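The weight hangs level. Its far edge is at row 187 (x 286–485), the post tips are at (342,155) and (423,155), and the screen's edge is at row 172.

Run:
```python
from h import *
f=dict(np.load("w10.npz")); q=lambda p,h: ray(f,np.array(p)/1.5,h)
t=q([(342,155),(423,155)],42); print("posts->jig",t.mean(0)+[70.5,0])
c=q([(286,187.5),(485,187.5)],101.8); print("weight",c,"centre",c.mean(0)+[62,0])
print("screen", q((385,172),27)+[64,0])
```

```text
posts->jig [527.19282568 -57.01276277]
weight [[466.31292785 -85.56428881]
 [466.41297781 -26.15349083]] centre [528.36295283 -55.85888982]
screen [[527.92167312 -55.98386392]]
```

{"fn": "play_rows", "kwargs": {
  "increments": [
    [[0,0,0.4],0,0.15],
    [[0,0,0.5],0,0.15],
    [[0,0,0.4],0,0.15],
    [[0,0,0.3],0,0.15],
    [[0,0,0.2],0,0.15],
    [[0,0,0.2],0,0.15],
    [[0,0,0.2],0,0.15],
    [[0,0,0.1],0,0.15],
    [[0,0,0],0,0.15],
    [[0,0,0],0,0.15]
  ]
}}

```text
time_s: 26.47
tcp_pos: [527.5, -56.2, 47.2]
tcp_rot: [[-1.0, 0.002, 0.0], [0.002, 1.0, -0.0], [-0.0, -0.0, -1.0]]
wrist_force: [0.6, 0.7, -5.0]
gripper_width: 18.6
grip_force: 60.4
```

{"fn": "play_rows", "kwargs": {
  "increments": [
    [[0,-0.03,0.06],0,0.15],
    [[0,0,0.05],0,0.15],
    [[0,0,0.04],0,0.15],
    [[0,0,0.02],0,0.15],
    [[0,0,0],0,0.15],
    [[0,0,0],0,0.15]
  ]
}}

```text
time_s: 26.97
tcp_pos: [527.4, -57.0, 42.8]
tcp_rot: [[-1.0, 0.003, -0.0], [0.003, 1.0, -0.0], [0.0, -0.0, -1.0]]
wrist_force: [0.1, -0.5, -5.5]
gripper_width: 18.8
grip_force: 60.4
```

{"fn": "play_rows", "kwargs": {
  "increments": [
    [[0,0,0.02],0,0.15],
    [[0,0,0.02],0,0.15],
    [[0,0,0],0,0.15],
    [[0,0,0],0,0.15]
  ]
}}

```text
time_s: 27.3
tcp_pos: [527.5, -57.0, 41.9]
tcp_rot: [[-1.0, 0.002, 0.0], [0.002, 1.0, -0.0], [-0.0, -0.0, -1.0]]
wrist_force: [0.6, -0.3, -3.9]
gripper_width: 18.5
grip_force: 60.4
```

{"fn": "play_rows", "kwargs": {
  "increments": [
    [[0,0,0.02],0,0.15],
    [[0,0,0.01],0,0.15],
    [[0,0,0],0,0.15],
    [[0,0,0],0,0.15]
  ]
}}

```text
time_s: 27.63
tcp_pos: [527.5, -57.0, 41.9]
tcp_rot: [[-1.0, 0.002, 0.0], [0.002, 1.0, -0.0], [-0.0, -0.0, -1.0]]
wrist_force: [-4.5, 0.2, 5.1]
gripper_width: 18.7
grip_force: 61.8
```

{"fn": "play_rows", "kwargs": {
  "increments": [
    [[0,0,0],0,0.4],
    [[0,0,0],0,0.4],
    [[0,0,0],0,0.4],
    [[0,0,0],0,0.4],
    [[0,0,-0.3],0,0.4],
    [[0,0,-0.5],0,0.4],
    [[0,0,-1],0,0.4],
    [[0,0,-1],0,0.4],
    [[0,0,-1],0,0.4],
    [[0,0,-1],0,0.4],
    [[0,0,-1],0,0.4],
    [[0,0,-1],0,0.4],
    [[0,0,-0.7],0,0.4],
    [[0,0,0],0,0.4],
    [[0,0,0],0,0.4]
  ]
}}

```text
time_s: 28.88
tcp_pos: [528.3, -57.2, 230.7]
tcp_rot: [[-1.0, 0.002, 0.004], [0.002, 1.0, -0.001], [-0.004, -0.001, -1.0]]
wrist_force: [0.8, -0.3, -0.8]
gripper_width: 34.1
grip_force: 0.0
```

Run:
```python
from h import *
st(); f=grab_frame("wrist"); np.savez("w11.npz",**f); save(f,"w11.png",(150,60,390,300),1.5)
hsv=cv2.cvtColor(f["color"],cv2.COLOR_RGB2HSV).astype(int); H,S,V=hsv[...,0],hsv[...,1],hsv[...,2]
print("bar",rect(f,(H>20)&(H<35)&(S>150),61))
```

```text
t28.88 tcp [528.3 -57.2 230.7] ytool yaw 89.86 z [ 0.004 -0.001 -1.   ] F [ 0.8 -0.3 -0.8] w 34.1 g 0.0 q6 -1.82
bar [ 5.268e+02 -5.710e+01  3.000e-01  5.830e+01  1.760e+01]
```

{"fn": "play_rows", "kwargs": {
  "increments": [
    [[-0.5,-0.5,0],0,0.4],
    [[-1,-1,0],0,0.4],
    [[-1,-1,0],0,0.4],
    [[-1,-1,0],0,0.4],
    [[-0.5,-1,0],0,0.4],
    [[0,-1,0],0,0.4],
    [[0,-0.7,0],0,0.4],
    [[0,-0.2,0],0,0.4],
    [[0,0,0],0,0.4],
    [[0,0,0],0,0.4]
  ]
}}

```text
time_s: 29.77
tcp_pos: [626.4, -216.4, 227.9]
tcp_rot: [[-1.0, 0.003, -0.001], [0.003, 1.0, 0.001], [0.001, 0.001, -1.0]]
wrist_force: [0.3, 0.1, 0.2]
gripper_width: 34.3
grip_force: 0.0
```

Run:
```python
from h import *
s=st(); f=grab_frame("wrist"); np.savez("w12.npz",**f)
hsv=cv2.cvtColor(f["color"],cv2.COLOR_RGB2HSV).astype(int); H,S,V=hsv[...,0],hsv[...,1],hsv[...,2]
o=(H>4)&(H<18)&(S>180)&(V>60); o[330:]=0
w=cloud(f); n,l,ss,c=cv2.connectedComponentsWithStats(o.astype(np.uint8)); print(ss[1:],c[1:])
save(f,"w12a.png",s=1); a=cv2.imread("pics/w11.png"); b=cv2.imread("pics/w12a.png")[:360,:430]
cv2.imwrite("pics/w1112.png",np.hstack([a,b]))
```

```text
t29.77 tcp [ 626.4 -216.4  227.9] ytool yaw 89.84 z [-0.001  0.001 -1.   ] F [0.3 0.1 0.2] w 34.3 g 0.0 q6 -2.02
[[247 176  16  19 229]
 [293 282   1   1   1]
 [212 312   1   1   1]] [[254.54148472 185.15283843]
 [293.         282.        ]
 [212.         312.        ]]
```

View pics/w1112.png

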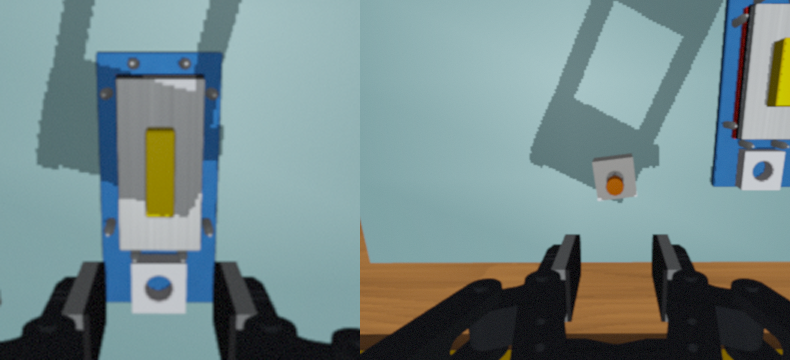

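The weight lies on the screen between the posts (left panel). The vial cap is at about (255,186) in the wrist image, with the stand around it.

Run:
```python
from h import *
f=dict(np.load("w12.npz")); s=st(); w=cloud(f)
print(w[182:196:2,255].round(1)); 
c=ray(f,[(254.5,186.5)],65)[0]; print("cap",c)
print("circle edges", ray(f,[(246.5,187),(262.5,187),(254.5,194.5),(254.5,178.5)],65))
V=f["color"].min(-1).astype(int); g=(f["color"].max(-1).astype(int)-V<25)&(V>120)
print("stand",rect(f,g,30,(254,178)))
d=np.r_[c,0]-s["tcp_pos"]*[1,1,0]; print("units",(s["tcp_rot"].T@d)/25)
```

```text
t29.82 tcp [ 626.6 -215.9  228.3] ytool yaw 89.88 z [-0.     0.001 -1.   ] F [-0.7 -0.9 -0.2] w 34.3 g 0.0 q6 -2.02
[[ 629.2 -217.    65.9]
 [ 631.1 -217.    66.3]
 [ 633.2 -217.    65.9]
 [ 635.5 -217.1   65.1]
 [ 637.4 -217.1   65.6]
 [ 639.2 -217.1   66.5]
 [ 641.4 -217.1   66.1]]
cap [ 633.97930871 -217.54613443]
circle edges [[ 634.47032374 -225.44960122]
 [ 634.506274   -209.64644414]
 [ 642.17625547 -217.57530368]
 [ 625.89481937 -217.51736537]]
stand [ 634.7 -217.7  -82.7   45.1   44.6]
units [-2.93306255e-01 -6.40793871e-02 -2.06263288e-04]
```

{"fn": "play_rows", "kwargs": {
  "increments": [
    [[-0.3,-0.06,0.4],0,0.4],
    [[0,0,1],0,0.4],
    [[0,0,1],0,0.4],
    [[0,0,1],0,0.4],
    [[0,0,1],0,0.4],
    [[0,0,0.7],0,0.4],
    [[0,0,0.4],0,0.4],
    [[0,0,0],0,0.4],
    [[0,0,0],0,0.4]
  ],
  "newtons": 20
}}

```text
time_s: 30.57
tcp_pos: [634.7, -218.0, 90.9]
tcp_rot: [[-1.0, 0.002, -0.0], [0.002, 1.0, 0.0], [0.0, 0.0, -1.0]]
wrist_force: [-0.4, 0.2, -0.1]
gripper_width: 34.2
grip_force: 0.0
```

Run:
```python
from h import *
s=st(); f=grab_frame("wrist"); np.savez("w13.npz",**f); save(f,"w13.png",(130,150,390,384),2.2)
hsv=cv2.cvtColor(f["color"],cv2.COLOR_RGB2HSV).astype(int); H,S,V=hsv[...,0],hsv[...,1],hsv[...,2]
o=(H>4)&(H<18)&(S>180)&(V>60)
n,l,ss,c=cv2.connectedComponentsWithStats(o.astype(np.uint8)); k=1+np.argmax(ss[1:,4]); print(ss[k],c[k])
w=cloud(f); top=(l==k)&(abs(w[...,2]-65)<2.5); v,u=np.nonzero(top); print("cap top px",u.min(),u.max(),v.min(),v.max(), w[top][:,:2].mean(0))
p=ray(f,np.c_[u,v],65); print("cap",(p.min(0)+p.max(0))/2,np.ptp(p,axis=0))
```

```text
t30.57 tcp [ 634.7 -218.    90.9] ytool yaw 89.91 z [-0.  0. -1.] F [-0.4  0.2 -0.1] w 34.2 g 0.0 q6 -2.02
[242 210  30  36 815] [256.55705521 227.78527607]
cap top px 242 271 215 245 [ 633.02345107 -217.40079842]
cap [ 633.43136962 -217.38558137] [18.23347823 16.47976411]
```

View pics/w13.png

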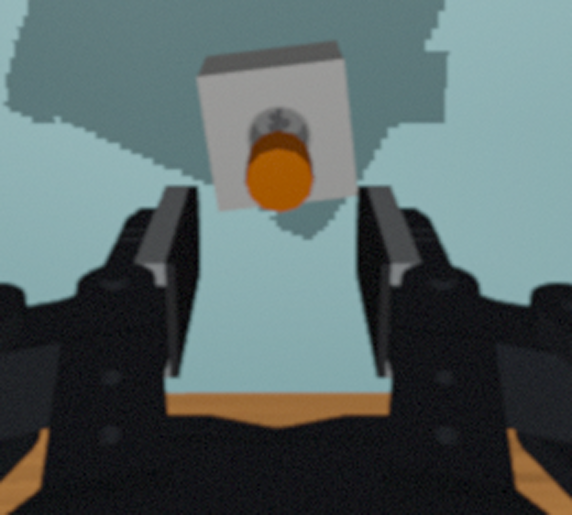

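The cap (x 246–313 in the crop) is centred between the fingers (x 199 and 358).

{"fn": "play_rows", "kwargs": {
  "increments": [
    [[0.03,0.02,0.4],0,0.4],
    [[0,0,0.6],0,0.4],
    [[0,0,0.5],0,0.4],
    [[0,0,0.3],0,0.4],
    [[0,0,0.2],0,0.4],
    [[0,0,0.15],0,0.4],
    [[0,0,0],0,0.4],
    [[0,0,0],0,0.4],
    [[0,0,0],0,0.4]
  ]
}}

```text
time_s: 31.37
tcp_pos: [634.2, -218.5, 38.0]
tcp_rot: [[-1.0, 0.002, 0.001], [0.002, 1.0, -0.0], [-0.001, -0.0, -1.0]]
wrist_force: [-0.2, -0.5, 0.1]
gripper_width: 34.4
grip_force: 0.0
```

{"fn": "play_rows", "kwargs": {
  "increments": [
    [[0,0.035,0.06],0,0.4],
    [[0,0,0],0,0.4],
    [[0,0,0],0,0.4]
  ]
}}

```text
time_s: 31.62
tcp_pos: [633.9, -217.4, 36.1]
tcp_rot: [[-1.0, 0.002, 0.0], [0.002, 1.0, -0.0], [-0.0, -0.0, -1.0]]
wrist_force: [0.2, 0.1, -0.3]
gripper_width: 34.3
grip_force: 0.0
```

{"fn": "play_rows", "kwargs": {
  "increments": [
    [[0,0,0],0,0.36],
    [[0,0,0],0,0.32],
    [[0,0,0],0,0.29],
    [[0,0,0],0,0.27],
    [[0,0,0],0,0.25],
    [[0,0,0],0,0.23],
    [[0,0,0],0,0.21],
    [[0,0,0],0,0.19],
    [[0,0,0],0,0.17],
    [[0,0,0],0,0.15],
    [[0,0,0],0,0.13],
    [[0,0,0],0,0.13],
    [[0,0,0],0,0.13],
    [[0,0,0],0,0.13]
  ],
  "newtons": 25
}}

```text
time_s: 32.78
tcp_pos: [633.8, -217.4, 35.9]
tcp_rot: [[-1.0, 0.002, 0.0], [0.002, 1.0, -0.0], [-0.0, -0.0, -1.0]]
wrist_force: [-0.1, -0.6, 0.7]
gripper_width: 17.0
grip_force: 24.4
```

{"fn": "play_rows", "kwargs": {
  "increments": [
    [[0,0,-0.05],0,0.13],
    [[0,0,-0.1],0,0.13],
    [[0,0,-0.15],0,0.13],
    [[0,0,-0.2],0,0.13],
    [[0,0,-0.2],0,0.13],
    [[0,0,-0.2],0,0.13],
    [[0,0,-0.2],0,0.13],
    [[0,0,-0.2],0,0.13],
    [[0,0,-0.3],0,0.13],
    [[0,0,-0.4],0,0.13],
    [[0,0,-0.4],0,0.13],
    [[0,0,-0.2],0,0.13],
    [[0,0,0],0,0.13],
    [[0,0,0],0,0.13]
  ]
}}

```text
time_s: 33.95
tcp_pos: [634.1, -217.5, 101.6]
tcp_rot: [[-1.0, 0.002, 0.001], [0.002, 1.0, -0.001], [-0.001, -0.001, -1.0]]
wrist_force: [-0.5, -0.3, -0.1]
gripper_width: 16.7
grip_force: 24.4
```

Run:
```python
from h import *
s=st(); f=grab_frame("wrist"); np.savez("w14.npz",**f); save(f,"w14.png",(130,150,390,384),2)
V=f["color"].min(-1).astype(int); g=(f["color"].max(-1).astype(int)-V<25)&(V>120); g[:,:170]=0;g[:,345:]=0
print("stand",rect(f,g,30,(256,190)))
```

```text
t33.95 tcp [ 634.1 -217.5  101.6] ytool yaw 89.86 z [ 0.001 -0.001 -1.   ] F [-0.5 -0.3 -0.1] w 16.7 g 24.4 q6 -2.02
stand [ 634.5 -217.6  -83.1   44.8   44.5]
```

View pics/w14.png

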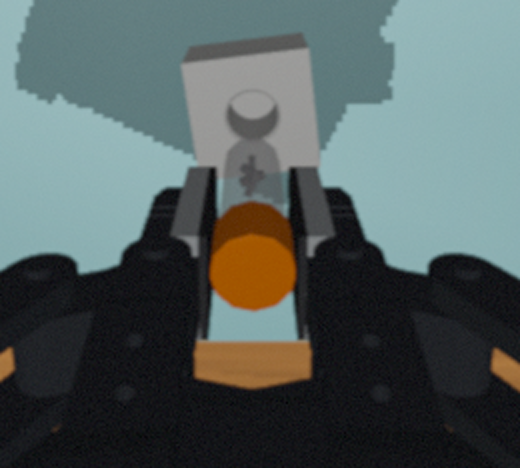

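The vial is out and hanging straight in the fingers, and the stand hasn't moved (634.5, -217.6).

{"fn": "play_rows", "kwargs": {
  "increments": [
    [[0,0.3,0],0,0.13],
    [[0.17,0.6,0],0,0.13],
    [[0.17,1,0],0,0.13],
    [[0,1,0],0,0.13],
    [[0,1,0],0,0.13],
    [[0,1,0],0,0.13],
    [[0,0.7,0],0,0.13],
    [[0,0.5,0],0,0.13],
    [[0,0.3,0],0,0.13],
    [[0,0,0],0,0.13],
    [[0,0,0],0,0.13]
  ]
}}

```text
time_s: 34.92
tcp_pos: [625.6, -57.5, 100.6]
tcp_rot: [[-1.0, 0.002, -0.0], [0.002, 1.0, -0.0], [0.0, -0.0, -1.0]]
wrist_force: [-0.1, 0.1, -0.5]
gripper_width: 17.2
grip_force: 24.4
```

Run:
```python
from h import *
s=st(); f=grab_frame("wrist"); np.savez("w15.npz",**f)
w=cloud(f); c=f["color"].astype(int); V=c.min(-1); 
g=(c.max(-1)-V<30)&(V>110)&(abs(w[...,2]-32)<4); g[:,:170]=0
print("block",rect(f,g,32,(256,200)))
v,u=np.nonzero(g); print(u.min(),u.max(),v.min(),v.max())
save(f,"w15.png",(130,100,390,334),2.3)
# held vial: lower tube
```

```text
t34.92 tcp [625.6 -57.5 100.6] ytool yaw 89.89 z [-0. -0. -1.] F [-0.1  0.1 -0.5] w 17.2 g 24.4 q6 -1.79
block [625.2 -58.3  89.9  42.1  41.7]
224 285 179 236
```

View pics/w15.png

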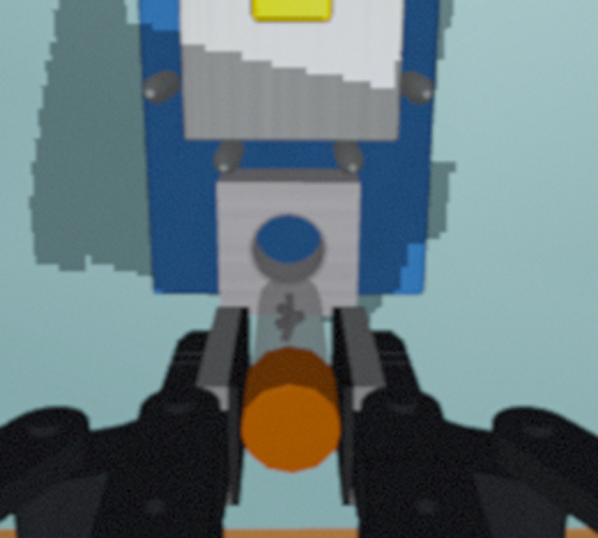

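The vial is just beyond the well mouth in view (288,245), and the block centre is (625.2, -58.3), almost exactly under the tool.

{"fn": "play_rows", "kwargs": {
  "increments": [
    [[0.01,-0.02,0.3],0,0.13],
    [[0,0,0.4],0,0.13],
    [[0,0,0.3],0,0.13],
    [[0,0,0.2],0,0.13],
    [[0,0,0],0,0.13],
    [[0,0,0],0,0.13]
  ]
}}

```text
time_s: 35.47
tcp_pos: [624.8, -57.9, 69.8]
tcp_rot: [[-1.0, 0.003, -0.002], [0.003, 1.0, 0.0], [0.002, 0.0, -1.0]]
wrist_force: [0.4, 0.0, -0.1]
gripper_width: 17.2
grip_force: 24.4
```

{"fn": "play_rows", "kwargs": {
  "increments": [
    [[-0.02,0,0.15],0,0.13],
    [[0,0,0.15],0,0.13],
    [[0,0,0.15],0,0.13],
    [[0,0,0.15],0,0.13],
    [[0,0,0.15],0,0.13],
    [[0,0,0.1],0,0.13],
    [[0,0,0.1],0,0.13],
    [[0,0,0.05],0,0.13],
    [[0,0,0],0,0.13],
    [[0,0,0],0,0.13]
  ]
}}

```text
time_s: 36.3
tcp_pos: [625.9, -57.8, 45.8]
tcp_rot: [[-1.0, 0.002, -0.0], [0.002, 1.0, -0.0], [0.0, -0.0, -1.0]]
wrist_force: [1.3, 0.2, -0.2]
gripper_width: 16.9
grip_force: 24.4
```

{"fn": "play_rows", "kwargs": {
  "increments": [
    [[0.02,0,0.05],0,0.13],
    [[0,0,0.04],0,0.13],
    [[0,0,0.02],0,0.13],
    [[0,0,0],0,0.13],
    [[0,0,0],0,0.13]
  ]
}}

```text
time_s: 36.72
tcp_pos: [625.4, -57.8, 43.1]
tcp_rot: [[-1.0, 0.002, -0.0], [0.002, 1.0, 0.0], [0.0, 0.0, -1.0]]
wrist_force: [0.3, 0.3, -0.5]
gripper_width: 17.3
grip_force: 24.4
```

{"fn": "play_rows", "kwargs": {
  "increments": [
    [[0,0,0.02],0,0.13],
    [[0,0,0.02],0,0.13],
    [[0,0,0],0,0.13],
    [[0,0,0],0,0.13]
  ]
}}

```text
time_s: 37.05
tcp_pos: [625.9, -57.9, 42.8]
tcp_rot: [[-1.0, 0.002, 0.001], [0.002, 1.0, -0.0], [-0.001, -0.0, -1.0]]
wrist_force: [-0.4, -0.4, 5.1]
gripper_width: 17.0
grip_force: 24.7
```

Contact with the well floor. Releasing and backing off straight up.

{"fn": "play_rows", "kwargs": {
  "increments": [
    [[0,0,0],0,0.17],
    [[0,0,0],0,0.2],
    [[0,0,0],0,0.24],
    [[0,0,0],0,0.28],
    [[0,0,0],0,0.34],
    [[0,0,0],0,0.34],
    [[0,0,0],0,0.34],
    [[0,0,-0.2],0,0.34],
    [[0,0,-0.4],0,0.34],
    [[0,0,-0.6],0,0.34],
    [[0,0,-1],0,0.34],
    [[0,0,-1],0,0.34],
    [[0,0,-1],0,0.34],
    [[0,0,-1],0,0.34],
    [[0,0,-1],0,0.34],
    [[0,0,-1],0,0.34],
    [[0,0,0],0,0.34],
    [[0,0,0],0,0.34]
  ]
}}

```text
time_s: 38.55
tcp_pos: [626.8, -58.1, 225.5]
tcp_rot: [[-1.0, 0.002, 0.005], [0.002, 1.0, -0.001], [-0.005, -0.001, -1.0]]
wrist_force: [-0.2, 0.1, -0.5]
gripper_width: 28.8
grip_force: 0.0
```

Run:
```python
from h import *
s=st(); f=grab_frame("wrist"); w=cloud(f)
hsv=cv2.cvtColor(f["color"],cv2.COLOR_RGB2HSV).astype(int); H,S,V=hsv[...,0],hsv[...,1],hsv[...,2]
o=(H>4)&(H<18)&(S>180)&(V>60)&(abs(w[...,2]-72)<6); v,u=np.nonzero(o); p=ray(f,np.c_[u,v],72); print("cap",(p.min(0)+p.max(0))/2,np.ptp(p,axis=0),np.median(w[o][:,2]))
print("bar",rect(f,(H>20)&(H<35)&(S>150),61)," z bar",np.nanmedian(w[(H>20)&(H<35)&(S>150)][:,2]))
g=(S<40)&(V>110); print("stand",rect(f,g&(abs(w[...,2]-30)<5)&(w[...,1]<-180),30))
t=grab_frame("top"); c=t["color"].astype(int); m=np.array([108,129,130.])
fg=np.abs(c/c.sum(-1,keepdims=True)-m/m.sum()).sum(-1)>.06; fg|=np.abs(c.sum(-1)-m.sum())>130
fg[:140]=0; fg[268:]=0; fg[:,:102]=0; fg[:,415:]=0
for n,px,h in [("white",(200,338),6),("tape",(295,251),18)]: print(n,rect(t,fg,h,np.array(px)/1.5))
```

```text
t38.55 tcp [626.8 -58.1 225.5] ytool yaw 89.86 z [ 0.005 -0.001 -1.   ] F [-0.2  0.1 -0.5] w 28.8 g 0.0 q6 -1.79
cap [624.32117002 -57.7025733 ] [16.54427165 14.29209071] 72.66836452955295
bar [528.5 -57.   -0.6  57.4  18.2]  z bar 61.446982078851995
stand [ 633.9 -217.9  -82.8   45.8   44.8]
white [454.1 413.6  12.6 125.4  60.8]
tape [649.  214.4   2.3  61.4  59.3]
```

The cap is upright in the well at z 72, the weight's bar is at z 61, and the stand, white screen and tape haven't moved.

```bash
python3 -c "
from plant import manip; print(manip.sign_off())"
```

```text
the job is handed in; nothing more can be done
None
```

The job is done and handed in at about 39 s: the case, black screen and weight are stacked in the jig, the vial is upright in its well, and the stand, white screen and tape are where they started.

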